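Open the glue clamp on the mended rattle

ROBOT

A 6-joint arm with a two-finger parallel gripper is mounted at the origin on the work surface. World frame = base frame: x ahead of the robot, y to its left, z up, the work surface at z = 0. Lengths are in m, angles in degrees, forces in N, time in s.
With the tool pointing down it reaches from about 0.25 to 0.725 m from the base axis. Payload 9.7 kg.
Tool frame: the origin (TCP) lies on the centre line of the jaws, within the pads' length; the fingertips stand 17 mm ahead of it and the grasp point (between the pads) lies 2 mm behind it (bot.tip_extent is the distance from the TCP to the fingertips, in m); z points along the fingers, y is the line along which they close (so a half turn about z gives the same grasp; the last joint's range is limited). The gripper opens to 85 mm and grips with 20 to 120 N. Pads are 22 mm wide; open, the fingers measure 114 mm over their backs; the gripper's body (76 mm by 85 mm) begins 54 mm behind the grasp point. The pads swing forward as they close: fully open they stand 13 mm farther back than shut.
Start: joints at [-75.057, 4.979, 10.078, 95.1, 0, 90], TCP at [0.142, -0.531, 0.248] pointing down, gripper open.
Joint ranges: [-179.16, 179.16], [-48.56, 103.87], [-65.8, 70.77], [-126.05, 130.52], [-82.76, 87.17], [-180, 180]. Speed limits (degrees/s): [127.2, 127.2, 147.25, 180, 180, 180].

INTERFACE

Orientations are given as [roll, pitch, yaw] about the fixed x, y, z axes, in that order (R = Rz(yaw) Ry(pitch) Rx(roll)).
In Python, from workcell import bot gives the robot as it stands.
- The arm moves only by the tool carry_out, never from a script. Its argument "moves" is text: rows parted by semicolons, each of 7 numbers parted by spaces: the shift along the tool's x, y, z in mm, then the turn, a rotation vector about the tool's x, y, z in degrees, then the finger opening in mm, from 0 to 85.4. A call has 1 to 20 rows; each row is the pose to reach, as a shift and turn from the pose commanded when the call began, along the tool's axes at that moment; what a row does not reach only later rows make up. A row lasts 1/10 s, in which the tool goes at most 50 mm and 8.59 degrees, less where a joint would pass 70% of its speed; a pose out of reach is approached as far as the arm can. A call with a gripper value outside its range is refused whole. The fingers move at their own pace and stop on an object; "force" is the grip in N (left out, the last holds). Time passes only in rows, so rows that repeat a pose let the fingers close. It gives the time, the measured TCP pose, the force, the opening and the grip force at its end, in the units of the state.
- bot.get_obs(): the state, without advancing time (a new reading comes with each control period).
- bot.camera(name): name is "scene" or "top" or "wrist"; returns a dict with "img" (384x512x3 uint8, red, green, blue), "mtx" (3x3 intrinsics, pixels), "position" and "orientation" of the camera in the world; the wrist camera has in their place "mount" (4x4, takes a point from camera to tool coordinates, whose origin is the TCP and whose axes are the flange's). Camera axes: x right, y up, looking along -z (the intrinsics and any distortion apply to the point x, -y, -z); pixel columns grow to the right and rows downward; lengths in m; the calibration is good to about 2 mm. A picture is of the moment at which its call begins: read the wrist's pose just before it. There is no depth.
- bot.job_done(): hands the job in; it is judged then, once.
The state is a dict: "time": time; "q": joint angles; "qd": joint speeds; "joint_efforts": joint torques, N m; "ee_pos": TCP position; "tcp_rot": TCP orientation; "wrist_force": force on the tool from outside, world axes, zero at the start; "torque": the same for the moment, N m; "opening": finger opening in m; "grasp_force": force on a finger pad.
Only numpy, scipy, OpenCV 4.12 (cv2) and the standard library are available. Lean on these libraries where they do the work, as an engineer would, in place of code of your own. Each camera call takes 0.05 s, during which the arm holds its last target. There are 200 camera calls.

TASK

The glue on the wooden rattle has set, so open the bar clamp: press down the release pad on its sliding jaw (the jaw slides back only while the pad is down) and push the jaw back along the toothed bar, away from the rattle, until it stands right back at the stop at the end of the bar, then let go. Nothing is to be picked up: leave the rattle lying where it is, and leave the things standing round the clamp alone.

Things in the scene. Friction and masses are not known exactly. Their poses are not given: they have to be found in the camera images.
- clamp: Plywood board 340 x 140 x 15 mm, fixed on the tin top of a spruce crate (120 mm above the table), with a grey bar clamp screwed on. Origin: centre of the board's underside; z up, x along the toothed steel bar (20 wide, top 35 mm up), the way the jaw opens. Along x: fixed jaw (48 wide, 74 high, x -150 to -115), rattle, sliding jaw, bare bar, end stop (x 134 to 150, 47 high).
- jaw (a joint): Slide of the sliding jaw along the bar, m: 0 at the start (against the rattle), grows as it opens along the clamp's +x, 0.102 at the end stop. A pawl in the bar's teeth (6 mm pitch) locks it against opening, however hard it is pushed, until the release is down; then it slides with about 2.5 N of friction and stays where left. If the release is let go the pawl catches again.
- push_face (a point): On the sliding jaw: middle of the upper edge of the upright front face of its rear housing; the face looks to the rattle, is 34 mm wide and 22 high, down to the release pad. Moves with the jaw; x is the opening direction, z up. At the start at x -7, y 0, z 78 mm of the clamp. The housing is 38 mm long. 52 mm to -x stands the jaw plate (48 wide, 14 thick, top 4 mm lower).
- pad (a point): Middle of the ribbed top of the release pad, a dark steel plate 46 mm long, 32 wide, in the 52 mm saddle between jaw plate and housing, open above and at the sides; 22 mm to -x of push_face and 19 mm below it. It rocks on a pin 4 mm beyond push_face (+x): at rest it rises 0.22 rad towards the jaw plate; pressed fully down it is level, 25 mm below push_face, against a firm stop.
- release (a joint): Rocker angle of the release pad, rad: 0 at rest, 0.22 pressed fully down (the pad's middle sinks about 6 mm; spring about 3 N at first and 8 N fully down, 30 mm from the pin). From about 0.11 on the pawl is clear of the teeth. It springs back when let go. A finger in the saddle can hold the pad down and push on the housing's face at once.
- rattle: The mended rattle, loose, about 85 g, lying on two bearers between the jaws: painted box body 42 mm (along the bar) x 80 x 26 high, with a turned handle 16 to 22 mm thick and 94 long pointing to the clamp's -y. Origin: centre of the box body's underside, 37 mm above the clamp's origin; z up.
- lamb: Bystander, loose: yellow clay lamb whistle, about 75 x 35 mm, 63 mm high, standing on the tin. Origin under its middle, z up.
- handbell: Bystander, loose: brass handbell standing on its mouth, 60 mm wide, 101 mm high with its wooden handle. Origin: centre of the mouth, z up.
- whistle: Bystander, loose: turned birch whistle standing upright, 31 mm wide, 90 mm high. Origin: centre of its foot, z up.
- coin_dish: Bystander, loose: copper dish with coins, 100 mm wide, 22 mm high. Origin: centre of its underside, z up.
Things that resemble listed ones, but are neither listed nor needed, are in the scene too. What is meant by the rattle is not purple, and is the larger of those in its own colour.

How it is judged (in metres and radians):
On the way, in this order (a step that is already met when the one before it is completed fails the run):
1. the release pad is pressed down while the jaw still stands near its start (value of joint release above 0.1 rad and value of joint jaw below 0.02 m), for 0.05 s.
2. the jaw is pushed right back to the end of the bar (value of joint jaw above 0.094 m), for 0.1 s.
At the end, for the whole second after the job is handed in: The sliding jaw rests within 8 mm of the end stop with its release let go; the rattle lies flat within 12 mm of where it was; lamb, handbell, whistle and coin dish are within 20 mm of where they stood (value of joint jaw above 0.094 m and velocity of joint jaw between -0.01 and 0.01 m/s and value of joint release below 0.11 rad and distance of rattle from where it was at the start of the episode below 0.012 m and angle between rattle's own z axis and vertical below 0.15 rad and linear speed of rattle below 0.02 m/s and distance of each of lamb, handbell, whistle, coin_dish from where it was at the start of the episode below 0.02 m); the robot touches nothing.
It fails at once if the rattle is lifted, carried, shifted by more than 15 mm or tipped (distance of rattle from where it was at the start of the episode above 0.015 m or angle between rattle's own z axis and vertical above 0.25 rad).
It fails at once if a bystander is lifted, knocked over or shifted by more than 20 mm (distance of any of lamb, handbell, whistle, coin_dish from where it was at the start of the episode above 0.02 m or angle between any of lamb, handbell, whistle, coin_dish's own z axis and vertical above 0.4 rad).
It also fails if it takes over 35 s, if anything falls off the work surface, if the arm or the gripper's body presses on something with over 40 N, if the wrist force passes 120 N, or if a joint passes its speed limit or range.

## Working session

There is one attempt and no reset: what is moved stays moved. The work goes in short steps, Python scripts to look and compute and a tool call to move; the robot and the scene stay as the last step left them, time stands still between calls to the robot, and variables do not carry over. Pictures are saved under pics/ and viewed, at most 10 in all, crops included, and the job is handed in when it is done.

Besides the shell and the picture viewer there is one more tool, called after "Request:" as name(argument=value, ...), one argument or row to a line, values as JSON. carry_out: Moves the arm, as the interface text tells. Its arguments: {"type":"object","properties":{"moves":{"type":"string"},"force":{"type":"number"}},"required":["moves"]}

```bash
mkdir -p pics; ls; python3 - <<'E'
from workcell import bot
import cv2
o=bot.get_obs();print(o['time'],o['ee_pos'],o['tcp_rot'],o['opening'])
for n in('scene','top'):
    c=bot.camera(n);cv2.imwrite(f'pics/{n}1.png',cv2.resize(c['img'][:,:,::-1],(800,600),interpolation=cv2.INTER_CUBIC))
    print(n,c['mtx'],c['position'],c['orientation'],[k for k in c])
E
```

```text
pics
0.0 [ 0.14173677 -0.53121042  0.24759139] [-1.79924816e+02  2.37304152e-03  1.49400236e+01] 0.08562918238491
scene [[369.61365104   0.         260.14131786]
 [  0.         369.61365104 186.63149344]
 [  0.           0.           1.        ]] [1.11700439 0.47858494 0.82685526] [5.26471068e+01 3.23500753e-02 1.34799194e+02] ['img', 'mtx', 'position', 'orientation']
top [[387.4263267    0.         249.20639852]
 [  0.         387.4263267  186.05251776]
 [  0.           0.           1.        ]] [ 0.37704338 -0.14994624  1.28822171] [  4.0097797   -0.32140008 -89.61134141] ['img', 'mtx', 'position', 'orientation']
```

View pics/scene1.png

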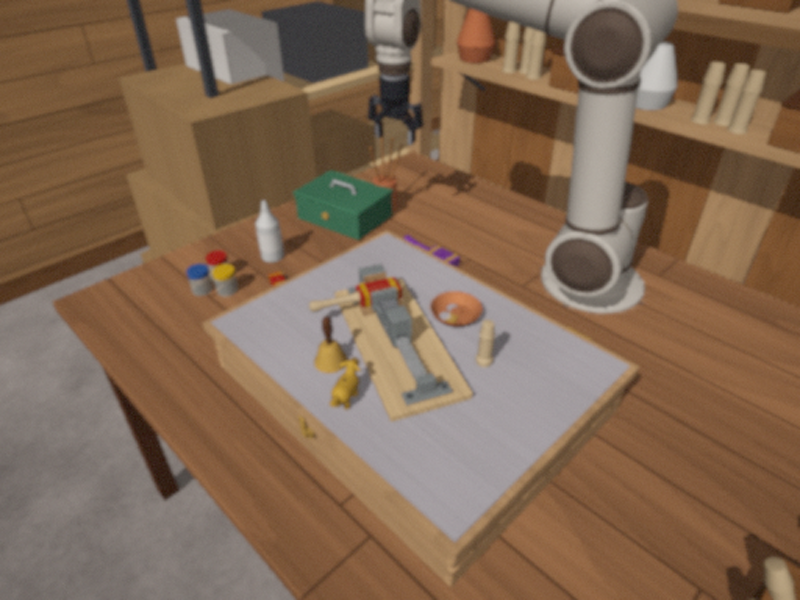

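View pics/top1.png

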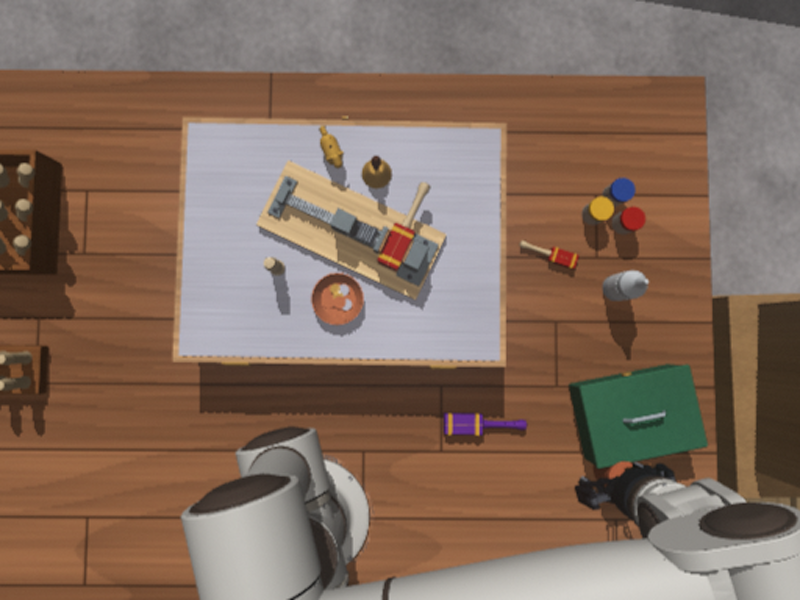

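Rattle candidates in the top picture: red and yellow at (402,245) between the jaws, a small red one at (560,257), and a purple one at (485,425). The one at (402,245) fits: it isn't purple, it's the larger of the two red ones, and it sits in the clamp. I'll confirm this in an enlarged crop.

```bash
python3 - <<'E'
from workcell import bot
import cv2
c=bot.camera('top')['img'][:,:,::-1]
cv2.imwrite('pics/crop1.png',cv2.resize(c[95:200,155:295],None,fx=5.7,fy=5.7,interpolation=cv2.INTER_CUBIC))
E
```

```text
(no output)
```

View pics/crop1.png

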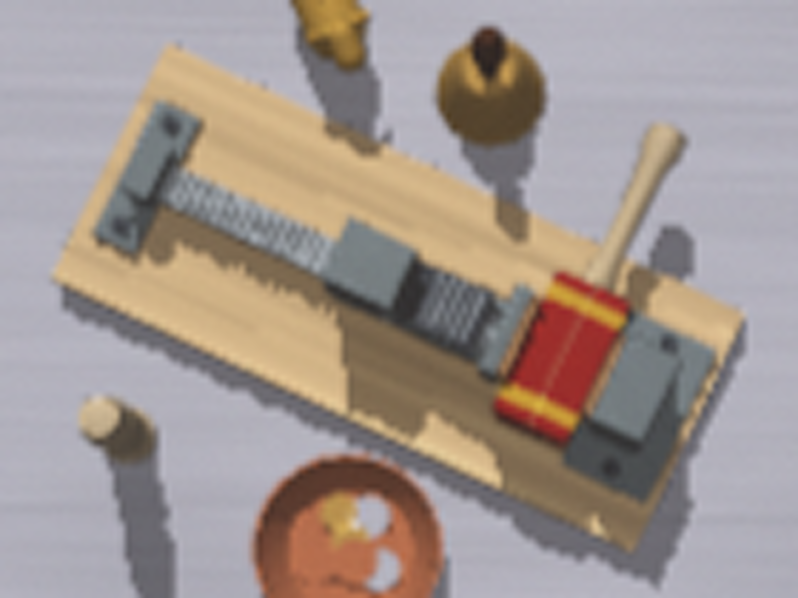

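The crop shows the red rattle between the jaws, the saddle pad at about (450,305) and the housing's top at (372,265). Board corners are at (57,282), (172,47), (745,318) and (632,550). Next I'll fit the clamp's pose.

```bash
cat > h.py <<'E'
import numpy as np
from scipy.spatial.transform import Rotation as R
from scipy.optimize import least_squares
def proj(c,P):
    p=(np.asarray(P)-c['position'])@R.from_euler('xyz',c['orientation'],degrees=True).as_matrix()
    q=np.c_[p[:,0],-p[:,1],-p[:,2]]@c['mtx'].T
    return q[:,:2]/q[:,2:]
def clampT(v,P,z=.12):
    P=np.asarray(P,float);c,s=np.cos(v[2]),np.sin(v[2])
    return np.c_[v[0]+c*P[:,0]-s*P[:,1],v[1]+s*P[:,0]+c*P[:,1],z+P[:,2]]
E
python3 - <<'E'
from workcell import bot
from h import *
t=bot.camera('top');s=bot.camera('scene')
B=np.array([[.17,.07,.015],[.17,-.07,.015],[-.17,-.07,.015],[-.17,.07,.015]])
pt=(np.array([[57,282],[172,47],[745,318],[632,550]])+.5)/5.7+[155,95]-.5
H=np.array([[.0310,.017,.078],[.031,-.017,.078],[-.007,-.017,.078]])
ph=(np.array([[325,275],[350,218],[415,250]])+.5)/5.7+[155,95]-.5
ps=(np.array([[472,393],[393,415]])+.5)/1.5625-.5
f=lambda v:np.r_[(proj(t,clampT(v,B))-pt).ravel(),(proj(t,clampT(v,H))-ph).ravel()]
r=least_squares(f,[.5,-.1,1.1]);v=r.x
print(v,np.degrees(v[2]));print(r.fun.reshape(-1,2).round(1))
print('scene',proj(s,clampT(v,B[:2]))-ps)
np.save('v.npy',v)
C=clampT(v,[[-.007,0,.078],[-.029,0,.059]]);print(C)
E
```

```text
[ 0.57603366 -0.08155022  1.13531419] 65.04871131564938
[[-1.  -0.6]
 [-0.7 -0.7]
 [ 0.5 -0.5]
 [ 0.6  0.8]
 [-0.6  0.7]
 [ 0.2  0.1]
 [ 0.9  0.1]]
scene [[ 1.36160975 -1.34249714]
 [-0.60846475 -0.49332653]]
[[ 0.57308073 -0.08789689  0.198     ]
 [ 0.56380008 -0.10784356  0.179     ]]
```

```bash
cat >> h.py <<'E'
def goto(o,W,yaw):
    "shift (mm) and turn (deg) in tool axes to bring TCP to W, pointing down with yaw"
    Rt=R.from_euler('xyz',o['tcp_rot'],degrees=True)
    G=R.from_euler('xyz',[180,0,yaw],degrees=True)
    return (Rt.inv().apply(np.asarray(W)-o['ee_pos'])*1e3).round(1),np.degrees((Rt.inv()*G).as_rotvec()).round(2)
E
python3 - <<'E'
from workcell import bot
from h import *
v=np.load('v.npy');o=bot.get_obs();print(bot.tip_extent)
P=clampT(v,[[-.033,0,.078]])[0];print(P)
print(goto(o,[P[0],P[1],.29],np.degrees(v[2])))
E
```

```text
0.017
[ 0.56211269 -0.11147023  0.198     ]
(array([ 514.4, -297.3,  -41.8]), array([-3.000e-02, -2.000e-02, -5.011e+01]))
```

Request:
carry_out(
  moves="0 0 -42 0 0 0 0; 40 -23 -42 0 0 -4 0; 80 -46 -42 0 0 -8 0; 120 -69 -42 0 0 -12 0; 160 -92 -42 0 0 -16 0; 200 -116 -42 0 0 -20 0; 240 -139 -42 0 0 -24 0; 280 -162 -42 0 0 -28 0; 320 -185 -42 0 0 -32 0; 360 -208 -42 0 0 -36 0; 400 -231 -42 0 0 -40 0; 440 -254 -42 0 0 -44 0; 480 -277 -42 0 0 -48 0; 514 -297 -42 0 0 -50.1 0; 514 -297 -42 0 0 -50.1 0; 514 -297 -42 0 0 -50.1 0; 514 -297 -42 0 0 -50.1 0",
)

```text
time: 1.95
ee_pos: [0.5614, -0.1124, 0.2904]
tcp_rot: [-180.0, 0.0, 65.0]
wrist_force: [-0.5, -0.7, 1.0]
opening: 0.0002
grasp_force: 0.0
```

```bash
python3 - <<'E'
from workcell import bot
from h import *
import cv2
o=bot.get_obs();c=bot.camera('wrist')
cv2.imwrite('pics/w1.png',cv2.resize(c['img'][:,:,::-1],(800,600),interpolation=cv2.INTER_CUBIC))
v=np.load('v.npy')
print(o['time'],o['ee_pos'],o['tcp_rot'],o['opening'],o['wrist_force']);print(c['mtx'],c['mount'],[k for k in c])
np.savez('w1.npz',pos=o['ee_pos'],rot=o['tcp_rot'],mtx=c['mtx'],mount=c['mount'])
E
```

```text
1.95 [ 0.5614166  -0.11240707  0.29037964] [-1.79996624e+02  1.41104088e-02  6.49999276e+01] 0.00019660100207767343 [-0.46743548 -0.68986316  0.96806964]
[[282.19690274   0.         258.67643362]
 [  0.         282.19690274 191.93025194]
 [  0.           0.           1.        ]] [[ 4.90184256e-04  9.62696768e-01  2.70582137e-01  6.89926409e-02]
 [ 9.99999619e-01 -6.67294100e-04  5.62556740e-04 -2.41673879e-04]
 [ 7.22129419e-04  2.70581758e-01 -9.62696728e-01 -1.25918716e-01]
 [ 0.00000000e+00  0.00000000e+00  0.00000000e+00  1.00000000e+00]] ['img', 'mtx', 'mount']
```

View pics/w1.png

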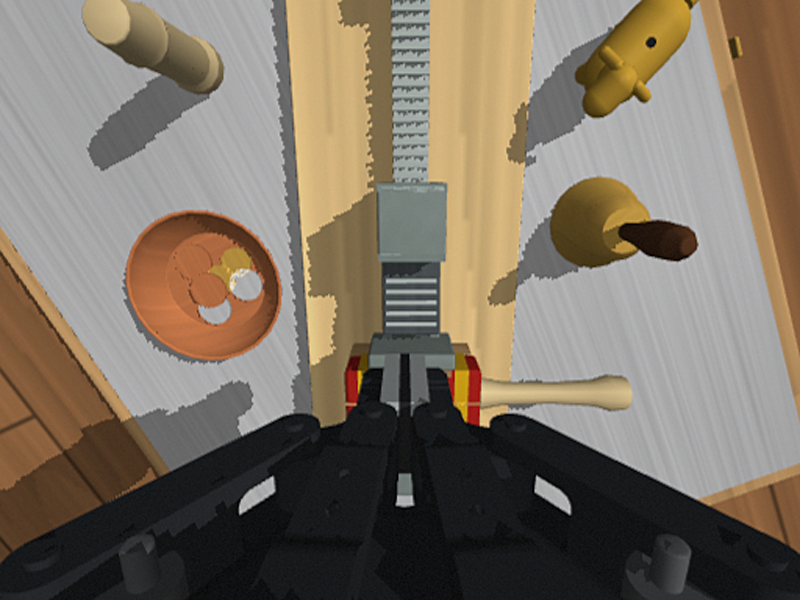

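The wrist picture shows the housing's front edge from (377,258) to (445,261), its rear edge at y≈186, and the pad ribs at (412,305). I'll compute the offset from these.

```bash
python3 - <<'E'
from h import *
d=np.load('w1.npz');v=np.load('v.npy')
Rt=R.from_euler('xyz',d['rot'],degrees=True).as_matrix();M=d['mount']
def ray(px,z):
    u=(np.array(px)+.5)/1.5625-.5
    k=np.linalg.inv(d['mtx'])@[u[0],u[1],1]
    r=Rt@(M[:3,:3]@[k[0],-k[1],-k[2]]);p=d['pos']+Rt@M[:3,3]
    return p+r*(z-p[2])/r[2]
c,s=np.cos(v[2]),np.sin(v[2])
for px,z in [((377,260),.198),((445,261),.198),((377,186),.198),((447,184),.198),((371,336),.194),((453,335),.194)]:
    w=ray(px,z);q=w[:2]-v[:2];t=Rt.T@(w-d['pos'])*1e3
    print(px,'clamp',(np.array([c*q[0]+s*q[1],-s*q[0]+c*q[1]])*1e3).round(1),'tool',t.round(1))
E
```

```text
(377, 260) clamp [-5.6 14.4] tool [ 28.6 -14.2  92.4]
(445, 261) clamp [ -6.1 -19.7] tool [28.1 20.  92.4]
(377, 186) clamp [30.3 13.7] tool [ 64.5 -13.6  92.4]
(447, 184) clamp [ 31.2 -19.8] tool [65.4 20.  92.4]
(371, 336) clamp [-47.6  18.6] tool [-13.4 -18.3  96.4]
(453, 335) clamp [-47.  -25.4] tool [-12.8  25.6  96.4]
```

Request:
carry_out(
  moves="2 2.5 30 0 0 0 0; 2 2.5 60 0 0 0 0; 2 2.5 75 0 0 0 0; 2 2.5 85 0 0 0 0; 2 2.5 90 0 0 0 0; 2 2.5 93 0 0 0 0; 2 2.5 95 0 0 0 0; 2 2.5 95 0 0 0 0; 2 2.5 95 0 0 0 0",
)

```text
time: 2.9
ee_pos: [0.5652, -0.1114, 0.1962]
tcp_rot: [179.9, 0.0, 65.0]
wrist_force: [-1.7, -1.8, 3.8]
opening: 0.0002
grasp_force: 2.0
```

Request:
carry_out(
  moves="0 0 2 0 0 0 0; 0 0 4 0 0 0 0; 0 0 5 0 0 0 0; 0 0 5 0 0 0 0; 0 0 5 0 0 0 0",
)

```text
time: 3.4
ee_pos: [0.5653, -0.1112, 0.1911]
tcp_rot: [179.9, -0.0, 65.0]
wrist_force: [-1.1, -1.2, 5.4]
opening: 0.0002
grasp_force: 2.9
```

Request:
carry_out(
  moves="0 0 1 0 0 0 0; 0 0 2 0 0 0 0; 0 0 2 0 0 0 0; 0 0 2 0 0 0 0",
)

```text
time: 3.8
ee_pos: [0.5654, -0.1112, 0.1899]
tcp_rot: [179.9, -0.0, 65.0]
wrist_force: [-2.7, -1.7, 9.7]
opening: 0.0
grasp_force: 5.3
```

```bash
python3 - <<'E'
from workcell import bot
import cv2
c=bot.camera('wrist')
cv2.imwrite('pics/w2.png',cv2.resize(c['img'][60:300,140:380,::-1],(600,600),interpolation=cv2.INTER_CUBIC))
E
```

```text
(no output)
```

View pics/w2.png

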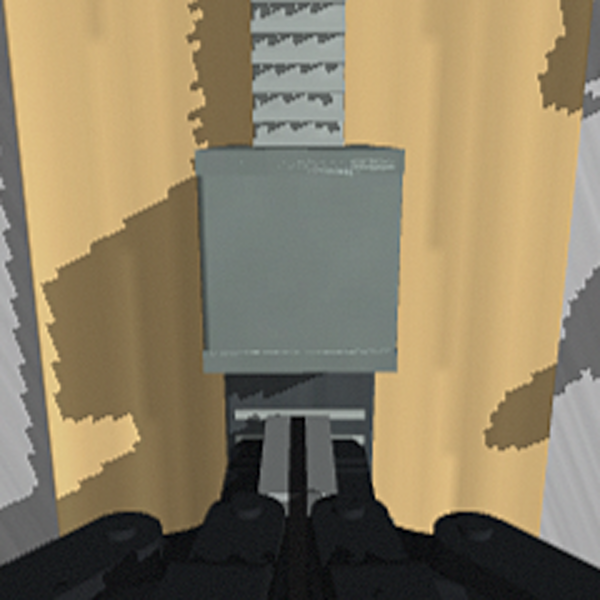

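The fingertips at (298,440) stand on the pad, centred in the saddle, with the housing ahead at (300,260). Next I'll push along tool +x.

Request:
carry_out(
  moves="3 0 0.5 0 0 0 0; 6 0 0.5 0 0 0 0; 9 0 1 0 0 0 0; 12 0 1 0 0 0 0; 15 0 1 0 0 0 0; 18 0 1 0 0 0 0; 22 0 1 0 0 0 0; 26 0 1 0 0 0 0; 30 0 1 0 0 0 0; 30 0 1 0 0 0 0",
)

```text
time: 4.85
ee_pos: [0.5783, -0.0833, 0.1898]
tcp_rot: [179.8, -0.1, 65.1]
wrist_force: [-3.2, 1.4, 14.9]
opening: 0.0
grasp_force: 7.7
```

Request:
carry_out(
  moves="5 0 0 0 0 0 0; 10 0 0 0 0 0 0; 15 0 0 0 0 0 0; 20 0 0 0 0 0 0; 25 0 0 0 0 0 0; 30 0 0 0 0 0 0; 35 0 0 0 0 0 0; 40 0 0 0 0 0 0; 45 0 0 0 0 0 0; 50 0 0 0 0 0 0; 55 0 0 0 0 0 0; 60 0 0 0 0 0 0; 65 0 0 0 0 0 0; 70 0 0 0 0 0 0; 74 0 0 0 0 0 0; 78 0 0 0 0 0 0; 80 0 0 0 0 0 0; 80 0 0 0 0 0 0",
)

```text
time: 6.65
ee_pos: [0.6116, -0.0129, 0.1899]
tcp_rot: [179.8, 0.1, 65.0]
wrist_force: [-4.0, -9.7, 15.9]
opening: 0.0001
grasp_force: 8.1
```

Request:
carry_out(
  moves="2 0 0 0 0 0 0; 4 0 0 0 0 0 0; 4 0 0 0 0 0 0; 4 0 0 0 0 0 0",
)

```text
time: 7.05
ee_pos: [0.6133, -0.0097, 0.1901]
tcp_rot: [179.7, 0.1, 65.0]
wrist_force: [-6.1, -11.3, 17.7]
opening: -0.0001
grasp_force: 8.5
```

```bash
python3 - <<'E'
from workcell import bot
import cv2
c=bot.camera('wrist')
cv2.imwrite('pics/w3.png',cv2.resize(c['img'][60:300,140:380,::-1],(600,600),interpolation=cv2.INTER_CUBIC))
E
```

```text
(no output)
```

View pics/w3.png

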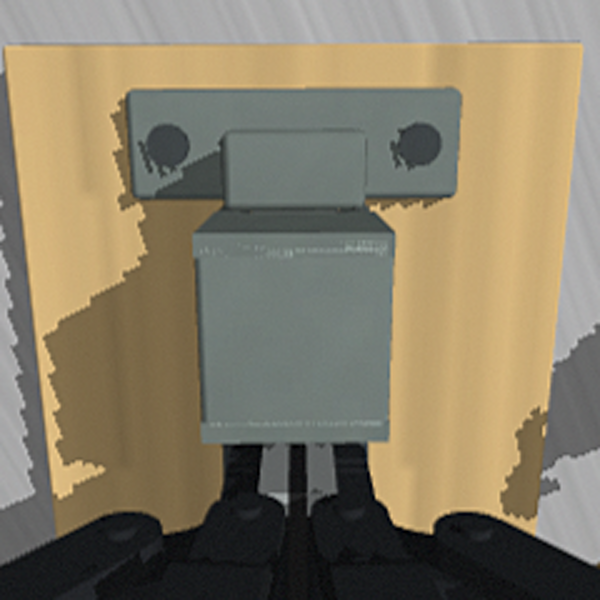

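The housing at (295,330) is now close to the end stop at (295,165). I'll push until the arm stalls.

Request:
carry_out(
  moves="2 0 0 0 0 0 0; 4 0 0 0 0 0 0; 4 0 0 0 0 0 0; 4 0 0 0 0 0 0",
)

```text
time: 7.5
ee_pos: [0.6148, -0.0065, 0.1903]
tcp_rot: [179.7, 0.2, 64.9]
wrist_force: [-7.4, -13.6, 19.1]
opening: -0.0002
grasp_force: 10.9
```

Request:
carry_out(
  moves="2 0 0 0 0 0 0; 4 0 0 0 0 0 0; 4 0 0 0 0 0 0; 4 0 0 0 0 0 0",
)

```text
time: 7.9
ee_pos: [0.6149, -0.0063, 0.1903]
tcp_rot: [179.7, 0.6, 64.8]
wrist_force: [-16.3, -31.4, 22.8]
opening: -0.0003
grasp_force: 21.6
```

```bash
python3 - <<'E'
from workcell import bot
import cv2
c=bot.camera('wrist')
cv2.imwrite('pics/w4.png',cv2.resize(c['img'][60:300,140:380,::-1],(600,600),interpolation=cv2.INTER_CUBIC))
E
```

```text
(no output)
```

View pics/w4.png

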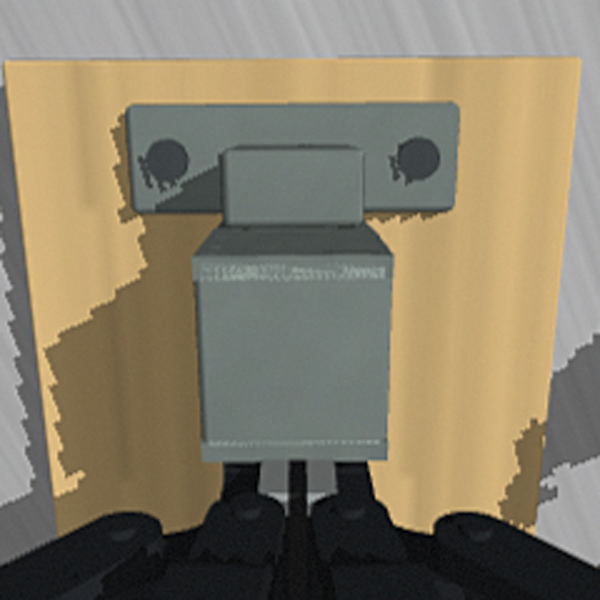

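The arm has stalled and the force jumped to about 35 N, so the jaw is at the stop. I'll ease off the sideways push, then lift straight up.

Request:
carry_out(
  moves="-3 0 0 0 0 0 0; -3 0 -3 0 0 0 0; -3 0 -7 0 0 0 0; -5 0 -12 0 0 0 0; -9 0 -20 0 0 0 0; -9 0 -40 0 0 0 0; -9 0 -70 0 0 0 0; -9 0 -100 0 0 0 0; -9 0 -120 0 0 0 0; -9 0 -120 0 0 0 0; -9 0 -120 0 0 0 0",
)

```text
time: 9.05
ee_pos: [0.613, -0.0084, 0.3075]
tcp_rot: [180.0, -0.0, 65.1]
wrist_force: [0.0, -0.6, -0.4]
opening: 0.0002
grasp_force: 0.0
```

```bash
python3 - <<'E'
from workcell import bot
import cv2
c=bot.camera('wrist')
cv2.imwrite('pics/w5.png',cv2.resize(c['img'][:,:,::-1],(800,600),interpolation=cv2.INTER_CUBIC))
c=bot.camera('top')['img'][:,:,::-1]
cv2.imwrite('pics/top2.png',cv2.resize(c[60:230,110:340],None,fx=3.4,fy=3.4,interpolation=cv2.INTER_CUBIC))
E
```

```text
(no output)
```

View pics/w5.png

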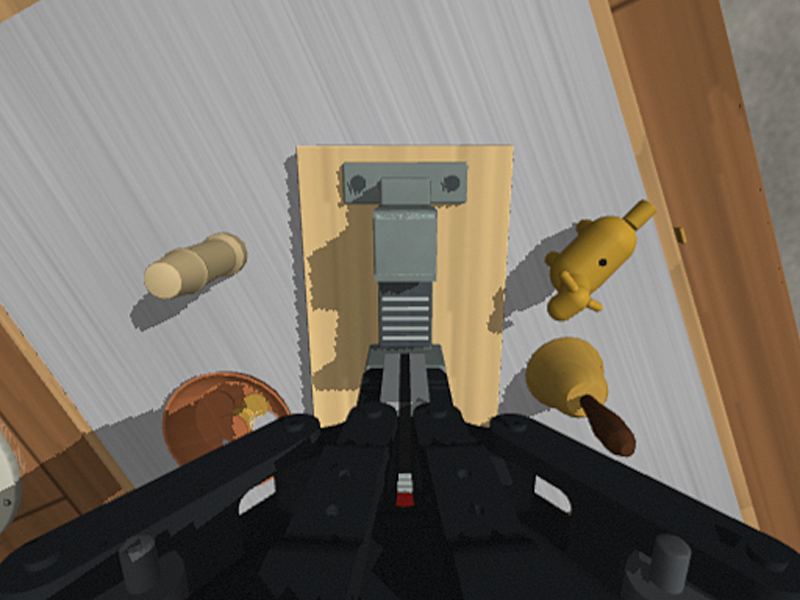

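View pics/top2.png

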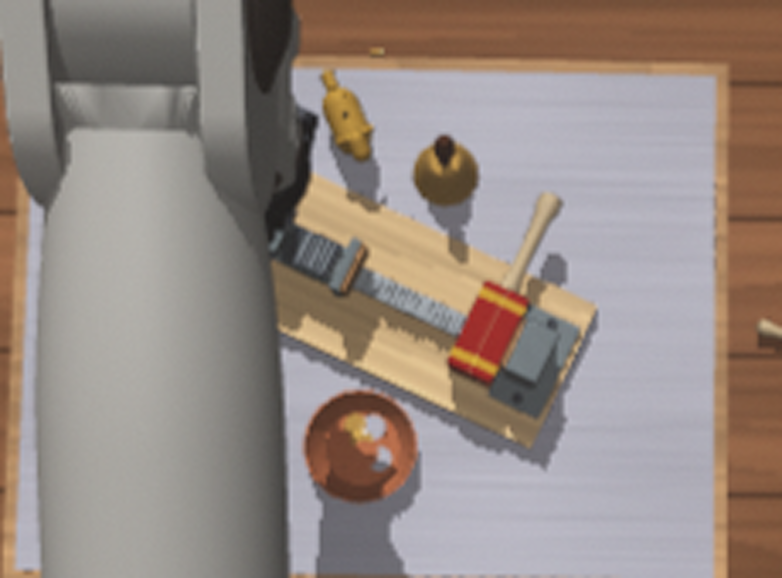

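The housing (405,240) stands against the end stop (405,190). The rattle at (490,335) and the bystanders are where they were, and nothing is in contact with the robot.

```bash
python3 -c "
from workcell import bot
print(bot.job_done())"
```

```text
the job is handed in; nothing more can be done
None
```

The clamp is open and the job is handed in: the jaw stands at the end stop with its release let go, and in the last pictures the rattle and the things round the clamp had not moved; no verdict was returned.

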